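# Walk the wax slab up to the stop bar

## Task

In the candle workshop, walk the heavy red wax slab forward, away from the robot, up to the aluminium stop bar by pushing its ends in turn: first its left end, then its right end, each time until the pushed end has clearly swung ahead of the other (by some 15 degrees), and go on until the slab lies flat on the table, square to the bar and within a centimetre or so of it; it may touch but need not. Do not lift or tip it, and leave the cream slab where it is.

Things in the scene. Friction and masses are not known exactly. Their poses are not given: they have to be found in the camera images.
- red_slab: Deep red wax slab, 96 deep (x) by 200 long (y) by 48 mm high, 0.8 kg, loose, with break lines on top. Origin: centre of underside; x points to the bar, y left. Starts 100 to 140 mm short of the bar, within 4 degrees of parallel, on its left or right half. Pushed on its near face (x = -48) 75 mm to one side of the middle, it turns about a point some 110 mm to the other side.
- red_corner (a point): The red slab's near left vertical edge, half-way up: at x = -48, y = +100, z = 24 mm in the slab's frame. Its x axis is horizontal, half-way between the slab's x and y axes (ahead and left).
- stop_bar: Aluminium bar fixed across the table beyond both slabs, 620 long (y), 30 wide (x), 30 mm high, a black knob on each end (tops at 44 mm). Origin: centre of underside; x points away from the robot, so the face to be met is at x = -15 mm. It may stand up to 12 degrees askew: ahead means square to the bar.
- cream_slab: Cream slab of casting wax of the same size and shape as the red one, beside it with about 100 mm between their ends. Must stay where it is. Origin at the centre of its underside, axes as the red slab's.
Not all that is in view belongs to the job. Of the things that look like the red_slab, take the one that is nearest to the robot's base at the start.

How it is judged:
By the outcome, as a careful person would: the job done as asked, in the order asked, and still so for the second after the job is handed in, with the robot touching nothing.
It also fails if it takes over 51 s, if anything falls off the work surface, if the arm or the gripper's body presses on something with over 40 N, if the wrist force passes 120 N, or if a joint passes its speed limit or range.

## Robot

A 6-joint arm with a two-finger parallel gripper is mounted at the origin on the work surface. World frame = base frame: x ahead of the robot, y to its left, z up, the work surface at z = 0. Lengths are in m, angles in rad, forces in N, time in s.
With the tool pointing down it reaches from about 0.325 to 0.775 m from the base axis. Payload 5.5 kg.
Tool frame: the origin (TCP) lies at the very end of the fingers, on their centre line; the grasp point (between the pads) lies 19 mm behind it; z points along the fingers, y is the direction in which the jaws open and shut (so a half turn about z gives the same grasp; the last joint's range is limited). The gripper opens to 88 mm and grips with 3 to 60 N. Pads are 20 mm wide; open, the fingers measure 115 mm over their backs; the gripper's body (75 mm by 178 mm) begins 61 mm behind the grasp point.
Start: joints at [1.224, 0.091, 1.231, -0, 1.82, -0.057], TCP at [0.171, 0.575, 0.223] pointing down, gripper open.
Joint ranges: [-2.87, 2.87], [-0.86, 2.18], [0.17, 2.46], [-1.51, 4.65], [0.06, 2.69], [-2.65, 2.65]. Speed limits (rad/s): [2.57, 2.57, 3.01, 3.14, 3.14, 3.14].

## Interface

Orientations are given as a unit quaternion [w, x, y, z].
In Python, from station import get_obs, grab_frame, camera_params, job_done gives the robot as it stands.
- The arm moves only by the shell command python3 -m handwheel 'ROWS' [OPENING] [FORCE]. ROWS is JSON, a list of rows, each a list of 4 numbers: the shift along the tool's x, y, z in mm, then the turn about the tool's z in degrees. In form: [[tx, ty, tz, spin], ...]. A call has exactly 8 rows; each row shifts and turns the commanded pose from where the row before left it, along the tool's axes as they then stand; what a row does not reach is not made up. A row lasts 1/12 s, in which the tool goes at most 41.7 mm and 7.16 degrees, less where a joint would pass 70% of its speed; a pose out of reach is approached as far as the arm can. A call with a gripper value outside its range is refused whole. OPENING is the opening, from 0 (shut) to 1 (fully open), set as the call begins (- or left out, the last holds). The fingers move at their own pace and stop on an object; FORCE is the grip in N (left out, the last holds). Time passes only in rows, so rows that do not move let the fingers close, or fill a call up. It gives the time, the measured TCP pose, the force and the opening at its end, in the units of the state.
- get_obs(): the state, without advancing time (a new reading comes with each control period).
- grab_frame(name): name is "side" or "top" or "wrist"; returns the picture (480x640x3 uint8, red, green, blue); there is no depth.
- camera_params(name): a dict with "fov_y" (degrees; the focal length in pixels is half the picture's height over the tangent of half this angle, whatever the lens; pixels are square), "cx", "cy" (the principal point, pixels), "extrinsics" (4x4, takes a point from camera to world coordinates); the wrist camera has in their place "mount" (4x4, takes a point from camera to tool coordinates, whose origin is the TCP and whose axes are the flange's). Camera axes: x right, y up, looking along -z (the intrinsics and any distortion apply to the point x, -y, -z); pixel columns grow to the right and rows downward; lengths in m; the calibration is good to about 2 mm. A picture is of the moment at which its call begins: read the wrist's pose just before it. camera_params takes no time and is no camera call.
- job_done(): hands the job in, once; it reports no verdict.
The state is a dict: "t": time; "joints": joint angles; "dq": joint speeds; "joint_efforts": joint torques, N m; "tcp_pos": TCP position; "tcp_rot": TCP orientation; "ft_force": force on the tool from outside, world axes, zero at the start; "wrist_torque": the same for the moment, N m; "finger_gap": finger opening in m.
Only numpy, scipy, OpenCV 4.12 (cv2) and the standard library are available. Lean on these libraries where they do the work, as an engineer would, in place of code of your own. Each camera call takes 0.05 s, during which the arm holds its last target. There are 200 camera calls.

## Working session

There is one attempt and no reset: what is moved stays moved. The work goes in short steps, Python scripts to look and compute and a shell command to move; the robot and the scene stay as the last step left them, time stands still between calls to the robot, and variables do not carry over. Pictures are saved under pics/ and viewed, about 8 in all and at most 12, crops included, and the job is handed in when it is done.

```bash
ls; mkdir -p pics
python3 - <<'E'
from station import *
import cv2
o=get_obs();print({k:o[k] for k in('t','tcp_pos','tcp_rot','ft_force','finger_gap')})
for n in('top','side','wrist'):
    print(n,camera_params(n))
for n in('top','side'):
    cv2.imwrite(f'pics/{n}0.png',grab_frame(n)[:,:,::-1])
E
```

```text
pics
{'t': 0.0, 'tcp_pos': array([0.17133584, 0.57469842, 0.22154626]), 'tcp_rot': array([-1.81387582e-04,  1.44366521e-01,  9.89523825e-01, -9.34768803e-04]), 'ft_force': array([-0.717268  , -0.97285971, -0.18628423]), 'finger_gap': 0.08796068653857085}
top {'fov_y': 52.50966283435247, 'cx': 314.48327453884576, 'cy': 240.137234255863, 'extrinsics': array([[-0.0170415 ,  0.98524773, -0.17028358,  0.42418257],
       [-0.99978047, -0.0188677 , -0.00911186,  0.11734973],
       [-0.0121903 ,  0.17009092,  0.98535297,  0.86438263],
       [ 0.        ,  0.        ,  0.        ,  1.        ]])}
side {'fov_y': 44.20638168694849, 'cx': 326.5664568785765, 'cy': 238.60588280057155, 'extrinsics': array([[ 8.59247036e-01,  3.89472495e-01, -3.31671082e-01,
         2.59022666e-01],
       [-5.11560862e-01,  6.54335925e-01, -5.56911107e-01,
        -4.45242412e-01],
       [ 1.22746190e-04,  6.48194163e-01,  7.61475090e-01,
         7.93721369e-01],
       [ 0.00000000e+00,  0.00000000e+00,  0.00000000e+00,
         1.00000000e+00]])}
wrist {'fov_y': 66.41046516372148, 'cx': 317.7603958147217, 'cy': 238.03598759044485, 'mount': array([[-4.32852381e-04,  9.54386397e-01,  2.98573975e-01,
         8.16480687e-02],
       [ 9.99999829e-01,  5.30198103e-04, -2.45036591e-04,
        -8.32057055e-04],
       [-3.92162944e-04,  2.98573818e-01, -9.54386463e-01,
        -1.61136830e-01],
       [ 0.00000000e+00,  0.00000000e+00,  0.00000000e+00,
         1.00000000e+00]])}
```

View pics/top0.png

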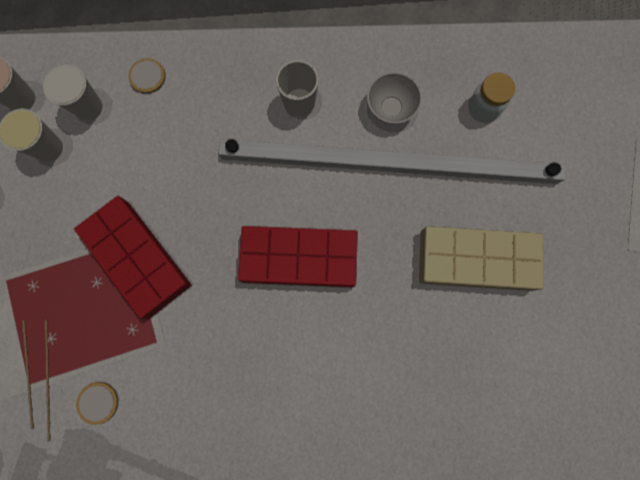

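View pics/side0.png

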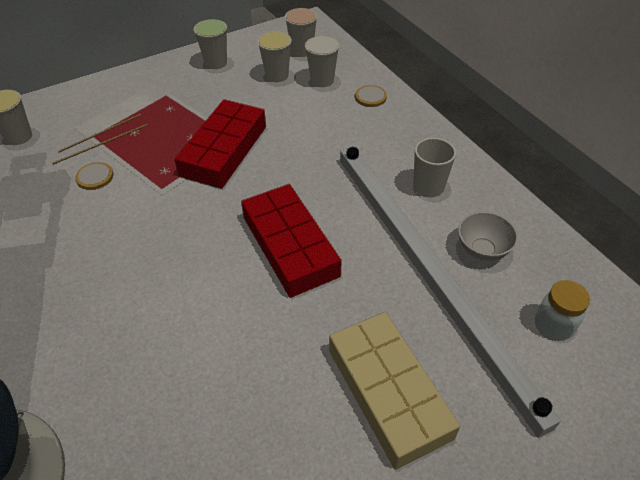

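There are two red slabs: A at top pixel (298,256) and B, turned, at (132,257). There is also a red napkin at (80,315). The cream slab is at (483,258) and the bar's knobs are at (232,146) and (553,169). A looks nearest the base, so I'll measure it and check the choice in a crop.

```bash
cat > h.py <<'E'
from station import *
import cv2, numpy as np
np.set_printoptions(precision=4,suppress=True)
def cast(name,px,z):
    c=camera_params(name);f=240/np.tan(np.radians(c['fov_y']/2))
    px=np.atleast_2d(px).astype(float);E=c['extrinsics']
    d=np.c_[(px[:,0]-c['cx'])/f,-(px[:,1]-c['cy'])/f,-np.ones(len(px))]@E[:3,:3].T
    o=E[:3,3];return o+d*((z-o[2])/d[:,2])[:,None]
def proj(name,P):
    c=camera_params(name);f=240/np.tan(np.radians(c['fov_y']/2));E=c['extrinsics']
    q=(np.atleast_2d(P)-E[:3,3])@E[:3,:3]
    return np.c_[c['cx']-f*q[:,0]/q[:,2],c['cy']+f*q[:,1]/q[:,2]]
def redmask(im):
    h=cv2.cvtColor(im,cv2.COLOR_RGB2HSV)
    return ((((h[...,0]<8)|(h[...,0]>172))&(h[...,1]>185))*255).astype(np.uint8)
def blobs(m,amin=1500):
    m=cv2.morphologyEx(m,cv2.MORPH_CLOSE,np.ones((5,5)))
    m=cv2.morphologyEx(m,cv2.MORPH_OPEN,np.ones((5,5)))
    return [c for c in cv2.findContours(m,cv2.RETR_EXTERNAL,cv2.CHAIN_APPROX_NONE)[0] if cv2.contourArea(c)>amin]
def rect(name,c,z=.048):
    P=cast(name,c[:,0],z)[:,:2]
    (x,y),(w,h),a=cv2.minAreaRect((P*1000).astype(np.float32))
    if w>h:w,h,a=h,w,a+90
    a=(a+90)%180-90   # direction of short side from world x
    return np.array([x,y,w,h,a])
def bar(im):
    g=cv2.cvtColor(im,cv2.COLOR_RGB2GRAY);out=[]
    for c in cv2.findContours(((g<28)*255).astype(np.uint8),cv2.RETR_EXTERNAL,cv2.CHAIN_APPROX_NONE)[0]:
        if 60<cv2.contourArea(c)<500: out.append(cv2.minEnclosingCircle(c)[0])
    return out
E
python3 - <<'E'
from h import *
im=cv2.imread('pics/top0.png')[:,:,::-1].copy()
for c in blobs(redmask(im)): print('red',c[:,0].mean(0),rect('top',c))
h=cv2.cvtColor(im,cv2.COLOR_RGB2HSV); m=((h[...,0]>18)&(h[...,0]<35)&(h[...,1]>75))*255
for c in blobs(m.astype(np.uint8)): print('cream',c[:,0].mean(0),rect('top',c))
k=bar(im);print(k);print(cast('top',k,.044))
print(cv2.cvtColor(im,cv2.COLOR_RGB2HSV)[[270,284,258,300,255],[285,285,110,80,450]])
cr=cv2.resize(im[190:330,60:380],None,fx=2.4,fy=2.4,interpolation=cv2.INTER_CUBIC)
cv2.imwrite('pics/crop1.png',np.clip(cr[:,:,::-1]*1.5,0,255))
E
```

```text
red [297.7009 256.1511] [538.7554 154.1188  93.6616 195.553   -3.4695]
red [132.2118 258.6076] [542.9667 437.1415  99.4425 203.5869 -51.8575]
cream [509.9375 258.0234] [ 525.6574 -199.6804   95.7584  113.0052   -4.2666]
[(136.0, 259.5), (552.5, 169.0), (231.57691955566406, 145.73077392578125)]
[[ 0.5383  0.4302  0.044 ]
 [ 0.6839 -0.2924  0.044 ]
 [ 0.7387  0.2691  0.044 ]]
[[179 188 103]
 [  2  90  48]
 [179 188  99]
 [179 142  90]
 [ 21  93 110]][ WARN:0@0.034] global loadsave.cpp:1063 imwrite_ Unsupported depth image for selected encoder is fallbacked to CV_8U.
```

View pics/crop1.png

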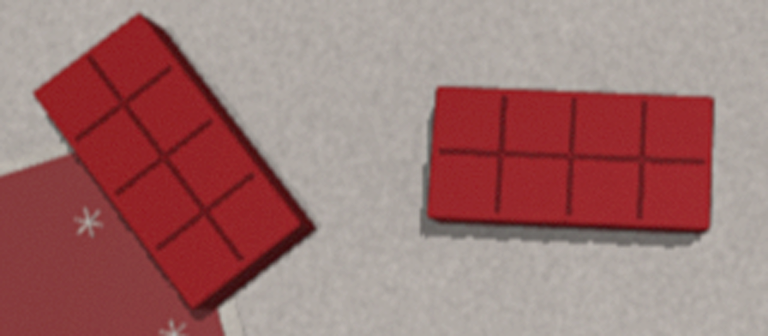

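The crop shows slab A square-on at crop pixel (570,160) and slab B tilted beside the napkin at (175,160).

| Item | Distance or pose |
|---|---|
| A | 0.56 m from the base, so this is the one to push |
| B | 0.70 m from the base |
| Bar yaw | -5.6° |
| A's yaw relative to the bar | about +2.1° |
| Gap from A to the bar | about 125 mm, as specified |

The tool's -x points ahead once I spin it by -11°. Next I'll shut the gripper and go behind the left end.

```bash
python3 -m handwheel '[[0,0,0,-5.5],[0,0,0,-5.5],[-26,-25,0,0],[-27,-25,0,0],[-27,-25,0,0],[-27,-25,0,0],[-27,-25,0,0],[-27,-25,0,0]]' 0 20
python3 -m handwheel '[[-27,-25,0,0],[-27,-25,0,0],[-27,-25,0,0],[-26,-26,0,0],[-26,-26,0,0],[-26,-26,0,0],[0,0,20,0],[0,0,20,0]]'
cat >> h.py <<'E'
# bar frame: n ahead, l left
K=np.array([[683.9,-292.4],[738.7,269.1]]);C=K.mean(0);l=(K[1]-K[0])/np.linalg.norm(K[1]-K[0]);n=np.array([l[1],-l[0]])
YB=np.degrees(np.arctan2(n[1],n[0]))
def uv(p): p=np.asarray(p)[:2]-C; return np.array([p@n,p@l])
def look(name='top',save=None):
    im=grab_frame(name)
    if save: cv2.imwrite(save,im[:,:,::-1])
    bs=[(c,rect(name,c)) for c in blobs(redmask(im))]
    c,r=min(bs,key=lambda b:np.hypot(b[1][0]-560,b[1][1]-150))
    u,v=uv(r[:2]);a=r[4]-YB
    print('slab u %.1f v %.1f rel %.1f size %s'%(u,v,a,r[2:4]),'corner gap %.1f'%(-15-(u+48*np.cos(np.radians(a))+100*abs(np.sin(np.radians(a))))))
    t=np.radians(a)
    for s in(-1,1): # near-face points 78mm to side
        print('L' if s>0 else 'R','push point u %.1f v %.1f'%(u-48*np.cos(t)-78*s*np.sin(t),v-48*np.sin(t)+78*s*np.cos(t)))
def tool():
    o=get_obs();w,x,y,z=o['tcp_rot'];p=np.array(o['tcp_pos'])*1000
    ax=np.degrees(np.arctan2(2*(x*y+w*z),1-2*(y*y+z*z)))
    print('t %.2f tool uv %s z %.1f spin err %.1f F %s gap %.4f'%(o['t'],uv(p),p[2],(ax-180-YB+180)%360-180,np.array(o['ft_force']),o['finger_gap']))
E
python3 -c "
from h import *
tool();look()"
```

```text
t: 0.77
tcp_pos: [0.3177, 0.4085, 0.2222]
tcp_rot: [-0.0, 0.049, 0.999, -0.0]
ft_force: [-0.4, -0.3, 0.3]
finger_gap: 0.0381
t: 1.43
tcp_pos: [0.4621, 0.2404, 0.1829]
tcp_rot: [0.001, 0.051, 0.999, 0.0]
ft_force: [-0.2, 1.2, 0.6]
finger_gap: 0.0006
t 1.43 tool uv [-272.5178  226.6237] z 182.9 spin err -0.3 F [-0.2248  1.16    0.6059] gap 0.0006
slab u -187.8 v 148.2 rel 2.1 size [ 93.5871 195.2738] corner gap 121.2
R push point u -232.9 v 68.5
L push point u -238.6 v 224.4
```

```bash
python3 -m handwheel '[[0,0,34,0],[0,0,34,0],[0,0,34,0],[0,0,34,0],[0,0,31,0],[0,0,0,0],[-8,0,0,0],[-8,0,0,0]]'
python3 -m handwheel '[[-7,0,0,0],[-7,0,0,0],[-7,0,0,0],[-7,0,0,0],[-7,0,0,0],[-7,0,0,0],[-7,0,0,0],[0,0,0,0]]'
python3 -c "
from h import *
tool();look(save='pics/top1.png')"
```

```text
t: 2.15
tcp_pos: [0.4777, 0.2413, 0.0179]
tcp_rot: [0.001, 0.048, 0.999, 0.001]
ft_force: [0.7, -0.6, -0.1]
finger_gap: 0.0007
t: 2.82
tcp_pos: [0.527, 0.2368, 0.0179]
tcp_rot: [0.001, 0.049, 0.999, 0.001]
ft_force: [-1.1, 2.5, 1.1]
finger_gap: 0.0005
t 2.82 tool uv [-207.5797  229.3568] z 17.9 spin err -0.0 F [-1.0539  2.489   1.0768] gap 0.0005
slab u -171.2 v 127.3 rel -12.2 size [ 94.2741 169.5637] corner gap 88.1
R push point u -234.6 v 61.2
L push point u -201.6 v 213.6
```

View pics/top1.png

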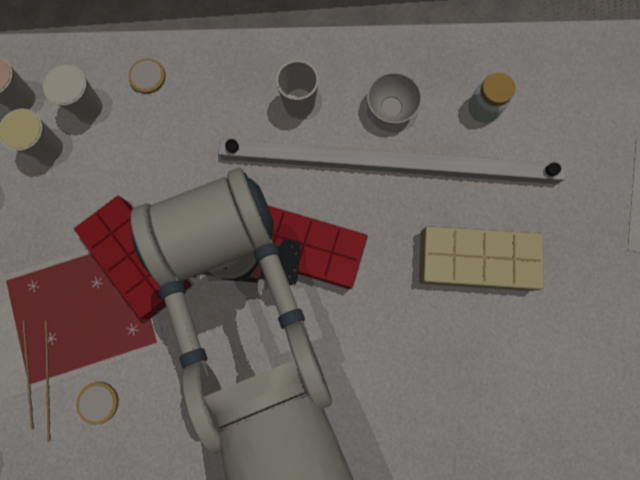

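The arm hides the slab's left part. The visible right part shows it turned about -12°, so I'll push roughly 14 mm more, then back off, lift and check.

```bash
python3 -m handwheel '[[-5,0,0,0],[-5,0,0,0],[-5,0,0,0],[0,0,0,0],[20,0,0,0],[20,0,0,0],[0,0,-30,0],[0,0,-30,0]]'
python3 -m handwheel '[[0,-30,-20,0],[0,-30,0,0],[0,-30,0,0],[0,-30,0,0],[10,-30,0,0],[10,-10,0,0],[10,0,0,0],[0,0,0,0]]'
python3 -c "
from h import *
tool();look(save='pics/top2.png')"
```

```text
t: 3.53
tcp_pos: [0.4975, 0.237, 0.0731]
tcp_rot: [-0.003, 0.049, 0.999, -0.002]
ft_force: [0.7, -0.0, 1.7]
finger_gap: 0.0006
t: 4.2
tcp_pos: [0.4541, 0.0808, 0.0962]
tcp_rot: [0.001, 0.05, 0.999, -0.0]
ft_force: [-0.7, 0.0, -0.2]
finger_gap: 0.0006
t 4.20 tool uv [-264.9527   67.0065] z 96.2 spin err -0.1 F [-0.6856  0.0374 -0.205 ] gap 0.0006
slab u -160.0 v 144.8 rel -17.8 size [ 93.967  180.5664] corner gap 68.7
R push point u -229.6 v 85.2
L push point u -181.9 v 233.8
```

View pics/top2.png

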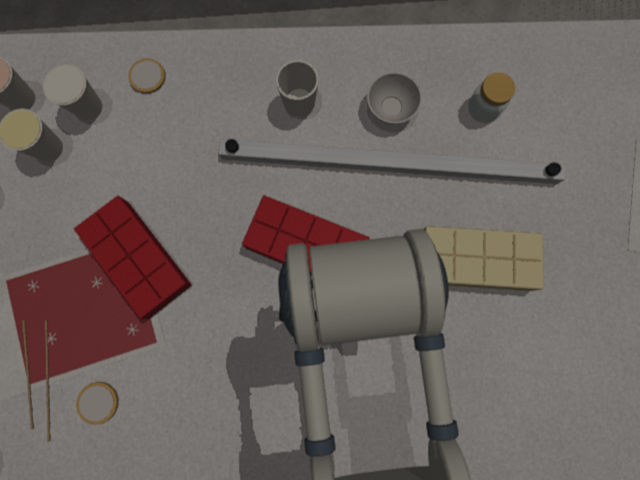

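After the left push the slab lies about -17.8° to the bar, and its right end (360,240) is partly hidden by the arm. Next is the right end: descend behind it and push, drifting to the right as it swings.

```bash
python3 -m handwheel '[[0,11,0,0],[0,11,15,0],[0,0,22,0],[0,0,22,0],[0,0,20,0],[-8,0,0,0],[-8,0,0,0],[-7,0,0,0]]'
python3 -m handwheel '[[-7,-2,0,0],[-7,-2,0,0],[-7,-2,0,0],[-7,-2,0,0],[-7,-2,0,0],[-7,-2,0,0],[-7,-2,0,0],[-7,-2,0,0]]'
python3 -c "
from h import *
tool();look()"
```

```text
t: 4.92
tcp_pos: [0.4817, 0.1022, 0.018]
tcp_rot: [0.001, 0.049, 0.999, 0.0]
ft_force: [-0.3, -0.2, 0.6]
finger_gap: 0.0003
t: 5.58
tcp_pos: [0.5344, 0.08, 0.0182]
tcp_rot: [-0.001, 0.049, 0.999, 0.0]
ft_force: [-6.9, -0.1, 4.2]
finger_gap: 0.0005
t 5.58 tool uv [-184.9922   73.9828] z 18.2 spin err -0.0 F [-6.9239 -0.1303  4.2   ] gap 0.0005
slab u -136.6 v 206.5 rel 94.4 size [64.9193 94.5262] corner gap 25.6
R push point u -55.2 v 164.6
L push point u -210.7 v 152.6
```

The visible left part reads about +4.4° (short and long sides swapped by the occlusion). I'll push about 28 mm more to pass +15°.

```bash
python3 -m handwheel '[[-6,-1,0,0],[-6,-1,0,0],[-6,-1,0,0],[-6,-1,0,0],[-4,0,0,0],[0,0,0,0],[0,0,0,0],[0,0,0,0]]'
python3 -c "
from h import *
tool();look()"
```

```text
t: 6.3
tcp_pos: [0.5622, 0.0732, 0.0176]
tcp_rot: [0.001, 0.049, 0.999, -0.0]
ft_force: [-1.7, -0.9, 1.6]
finger_gap: 0.0002
t 6.30 tool uv [-156.6577   69.9567] z 17.6 spin err -0.1 F [-1.7085 -0.8737  1.6398] gap 0.0002
slab u -130.3 v 198.5 rel -77.3 size [82.2723 97.2401] corner gap 7.1
R push point u -216.9 v 228.2
L push point u -64.7 v 262.5
```

```bash
python3 -m handwheel '[[-5,0,0,0],[-6,0,0,0],[0,0,0,0],[15,0,0,0],[25,0,0,0],[35,0,0,0],[20,20,-20,0],[0,25,-30,0]]'
python3 -m handwheel '[[0,30,-30,0],[0,30,0,0],[0,30,0,0],[0,20,0,0],[15,0,0,0],[10,0,0,0],[0,0,0,0],[0,0,0,0]]'
python3 -c "
from h import *
tool();look(save='pics/top3.png')"
```

```text
t: 7.02
tcp_pos: [0.4761, 0.1258, 0.0617]
tcp_rot: [-0.005, 0.05, 0.999, -0.001]
ft_force: [0.7, -0.2, 0.0]
finger_gap: 0.0003
t: 7.68
tcp_pos: [0.468, 0.2378, 0.0964]
tcp_rot: [0.001, 0.049, 0.999, 0.0]
ft_force: [-0.2, -0.0, -0.6]
finger_gap: 0.0003
t 7.68 tool uv [-266.3615  224.6355] z 96.4 spin err -0.0 F [-0.1975 -0.0446 -0.6072] gap 0.0003
slab u -111.1 v 144.9 rel 17.8 size [ 97.5096 195.0586] corner gap 19.7
R push point u -132.8 v 55.9
L push point u -180.7 v 204.4
```

View pics/top3.png

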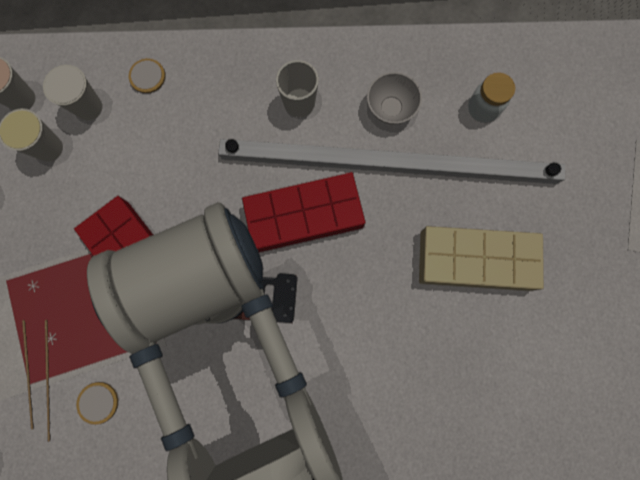

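The right end is now clearly ahead, at +17.8° and u = -111, with the cream slab untouched at (483,258). Next I'll push the left end again. About 50 mm of advance remains, so this swing should go a little past square and stop short of the bar.

```bash
python3 -m handwheel '[[0,-13,10,0],[0,-13,20,0],[0,0,24,0],[0,0,24,0],[-10,0,0,0],[-20,0,0,0],[-20,0,0,0],[-10,0,0,0]]'
python3 -m handwheel '[[-8,1,0,0],[-8,2,0,0],[-8,3,0,0],[-8,3,0,0],[-8,3,0,0],[-8,3,0,0],[-6,3,0,0],[0,0,0,0]]'
python3 -c "
from h import *
tool();look()"
```

```text
t: 8.4
tcp_pos: [0.5283, 0.2055, 0.0197]
tcp_rot: [0.001, 0.05, 0.999, 0.0]
ft_force: [-0.3, -1.0, -0.1]
finger_gap: 0.0005
t: 9.07
tcp_pos: [0.5811, 0.2197, 0.0185]
tcp_rot: [-0.0, 0.049, 0.999, 0.0]
ft_force: [-0.5, 0.7, 0.5]
finger_gap: 0.0005
t 9.07 tool uv [-152.0894  217.6047] z 18.5 spin err 0.0 F [-0.4785  0.6549  0.508 ] gap 0.0005
slab u -92.9 v 110.5 rel 4.4 size [ 97.56   125.1688] corner gap 22.4
R push point u -134.8 v 29.1
L push point u -146.8 v 184.6
```

```bash
python3 -m handwheel '[[-6,0,0,0],[-6,0,0,0],[-6,0,0,0],[-5,0,0,0],[-4,0,0,0],[0,0,0,0],[0,0,0,0],[0,0,0,0]]'
python3 -c "
from h import *
tool();look()"
```

```text
t: 9.78
tcp_pos: [0.6071, 0.2166, 0.018]
tcp_rot: [-0.0, 0.049, 0.999, 0.0]
ft_force: [-3.0, 3.6, 1.6]
finger_gap: 0.0002
t 9.78 tool uv [-125.8895  217.0587] z 18.0 spin err -0.0 F [-3.0003  3.5671  1.6291] gap 0.0002
slab u -82.5 v 111.6 rel -6.2 size [ 99.4444 138.6827] corner gap 9.0
R push point u -138.6 v 39.2
L push point u -121.8 v 194.3
```

```bash
python3 -m handwheel '[[15,0,0,0],[25,0,0,0],[30,0,0,0],[10,-25,-20,0],[0,-30,-20,0],[0,-30,0,0],[0,-30,0,0],[0,-17,0,0]]'
python3 -c "
from h import *
tool();look(save='pics/top4.png')"
```

```text
t: 10.5
tcp_pos: [0.5152, 0.0893, 0.059]
tcp_rot: [0.001, 0.05, 0.999, -0.001]
ft_force: [-1.2, 0.3, -1.3]
finger_gap: 0.0005
t 10.50 tool uv [-204.9762   81.4671] z 59.0 spin err -0.1 F [-1.1746  0.2622 -1.3253] gap 0.0005
slab u -78.3 v 147.8 rel -6.0 size [ 99.1376 178.9211] corner gap 5.0
R push point u -134.2 v 75.2
L push point u -117.8 v 230.4
```

View pics/top4.png

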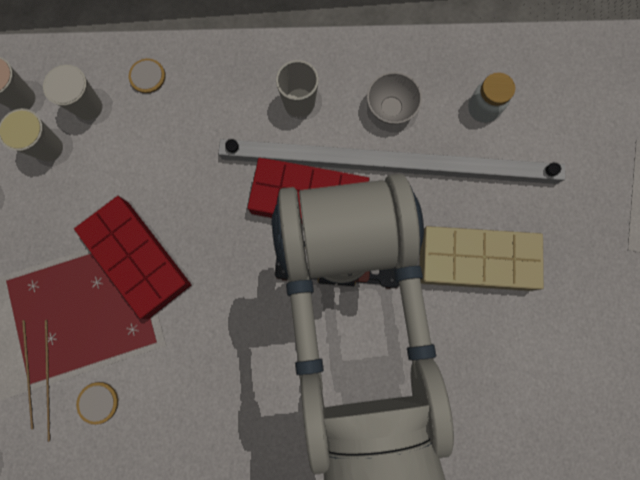

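Viewed: slab at (310,190), left end ahead by 6° and about 6 mm short of the bar. I'll push the right end to slightly past square.

```bash
python3 -m handwheel '[[0,0,20,0],[0,0,21,0],[-15,0,0,0],[-20,0,0,0],[-18,0,0,0],[-7,0,0,0],[-6,0,0,0],[-5,0,0,0]]'
python3 -m handwheel '[[-4,0,0,0],[-3,0,0,0],[0,0,0,0],[0,0,0,0],[0,0,0,0],[0,0,0,0],[0,0,0,0],[0,0,0,0]]'
python3 -c "
from h import *
tool();look()"
```

```text
t: 11.22
tcp_pos: [0.5843, 0.0851, 0.0169]
tcp_rot: [-0.002, 0.049, 0.999, -0.001]
ft_force: [-8.1, -4.1, 4.7]
finger_gap: 0.0008
t: 11.88
tcp_pos: [0.5915, 0.0845, 0.0168]
tcp_rot: [-0.001, 0.049, 0.999, -0.001]
ft_force: [-4.4, -3.4, 1.4]
finger_gap: 0.0006
t 11.88 tool uv [-128.5839   84.0672] z 16.8 spin err -0.0 F [-4.3766 -3.3683  1.3878] gap 0.0006
slab u -69.8 v 211.4 rel 88.0 size [57.3872 98.7001] corner gap -46.9
R push point u 6.5 v 160.7
L push point u -149.4 v 166.2
```

```bash
python3 -m handwheel '[[-4,0,0,0],[-4,0,0,0],[-1,0,0,0],[0,0,0,0],[20,0,0,0],[30,0,0,0],[30,0,0,0],[0,0,-20,0]]'
python3 -m handwheel '[[30,0,-30,0],[30,0,-30,0],[30,0,-30,0],[10,-35,0,0],[0,-40,0,0],[0,-40,0,0],[0,-40,0,0],[0,0,0,0]]'
python3 - <<'E'
from h import *
tool();look(save='pics/top5.png')
im=grab_frame('side')
a=cv2.imread('pics/top5.png')[110:310,180:580]
b=im[130:430,230:630,::-1]
cv2.imwrite('pics/fin.png',np.vstack([a,b]))
E
```

```text
t: 12.6
tcp_pos: [0.5125, 0.0922, 0.0289]
tcp_rot: [-0.008, 0.048, 0.999, -0.001]
ft_force: [-0.4, -0.3, -1.8]
finger_gap: 0.0008
t: 13.27
tcp_pos: [0.4084, -0.0584, 0.126]
tcp_rot: [0.001, 0.052, 0.999, -0.002]
ft_force: [0.3, 0.1, -0.4]
finger_gap: 0.0004
t 13.27 tool uv [-296.8915  -75.9668] z 126.0 spin err -0.4 F [ 0.2594  0.1244 -0.4344] gap 0.0004
slab u -67.1 v 144.8 rel 0.5 size [ 99.238  195.5823] corner gap 3.1
R push point u -114.3 v 66.4
L push point u -115.8 v 222.4
```

View pics/fin.png

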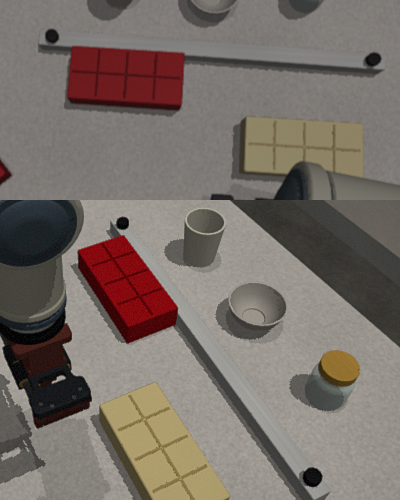

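The slab now lies flat along the bar, square to within 0.5° with about a 3-4 mm gap. The cream slab hasn't moved. I'll cross-check the far edge in the side view, then hand in.

Run:
```python
from h import *
for p in cast('side',[[355,167],[406,236]],.048): print('far top edge (side view)',uv(p*1000))
im=grab_frame('side');g=cv2.cvtColor(im,cv2.COLOR_RGB2GRAY)
for k in cast('side',[[352.5,153],[542,407]],.044): print('knob (side view, by eye)',uv(k*1000))
i0=cv2.imread('pics/top0.png').astype(int);i1=cv2.imread('pics/top5.png').astype(int)
print('cream shift check, mean diff',abs(i0-i1)[225:265,420:475].mean(), 'B',abs(i0-i1)[200:310,80:180].mean())
tool()
```

```text
far top edge (side view) [-16.2168 233.755 ]
far top edge (side view) [-15.7311  47.8039]
knob (side view, by eye) [ -0.7314 274.3162]
knob (side view, by eye) [  -1.0941 -289.2915]
cream shift check, mean diff 9.177575757575758 B 5.577393939393939
t 13.42 tool uv [-296.7351  -70.1957] z 125.7 spin err -0.1 F [0.4292 0.9726 0.3559] gap 0.0006
```

```bash
python3 -c "
from station import *
print(job_done())"
```

```text
the job is handed in; nothing more can be done
None
```

The red slab lies flat and square along the stop bar, and I handed the job in at about 13.4 s with the arm clear. I walked it there with the shut fingers, pushing low on its near face, in four swings relative to the bar:

| Push | Slab angle after |
|---|---|
| Left end | -18° |
| Right end | +18° |
| Left end | -6° |
| Right end | +0.5° |

The last two swings were short of 15° because there was no room left before the bar.

**Last checks:**
- **Square and gap:** the top view gave 0.5° off square and a 3–4 mm gap. The side view, from points picked by eye, gave about 1–2 mm and square within 0.2°. The two views differ by 2–3 mm, within the calibration error.
- **Cream slab:** its visible corner is at the same pixel as at the start (about 1 px). The pixel-difference test on it was not conclusive: it read 9 grey levels (6 around the other red slab), which I put down to the arm's shadow.
- **Forces:** the readings at the end of each call stayed below about 11 N.

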